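# Clip the worktop spot lamp onto its ball stand

## Task

Pick up the spot lamp head, lower its open socket over the ball of the lamp stand and, with its latch lever still up, push it down until the ball snaps in and the rim sits flat on the stand's flange, feeling for the contact because the stand's height is not known. Then press the latch lever all the way down until it stops, and let go, leaving the lamp upright and locked on the stand. Push gently throughout (no more than about 40 N on the stand, so no dropping or ramming), and leave the other kitchen things where they are.

Things in the scene. Friction and masses are not known exactly. Their poses are not given: they have to be found in the camera images.
- lamp: Loose lamp head, 0.5 to 0.7 kg, upright on the worktop on its open socket: round aluminium housing, 84 mm wide at its rim (lowest 8 mm), 60 mm above, 46 mm high; on it a grey box-shaped spot with a lens. Origin: centre of the socket's mouth, in the plane of the rim; z up along the socket's axis, -x the way the lens looks, +x the side of the latch lever.
- spot (a point): Centre of the box-shaped spot on the lamp head, 67 mm above the rim, 8 mm to -x of the socket's axis. The box is 72 mm long (lamp x), 38 mm wide (lamp y) and 42 mm high, its top 88 mm above the rim. Grip it across its 38 mm width.
- socket (a point): Roof of the socket inside the lamp head, on its axis, 41 mm above the rim. The socket is a straight bore of 34 mm, open below, for a 30 mm ball. Two sprung keeper balls in its wall must be pushed over the ball: they meet it when the rim is about 14 mm above the flange and need 8 to 16 N on the stand (6 N of it the lamp's weight); then the rim stops hard on the flange.
- lever (a joint): Latch lever, rad: 0 = up (rising outwards at 43 degrees on the lamp's +x side), 0.75 = down, level, at its stop. Starts at 0 to 0.12. It hinges about the lamp's y axis, 30 mm to +x of the socket's axis, 26 mm above the rim; steel, 79 mm long. Stiff: stays where left. Its inner end swings under the ball, so it goes fully down only with the ball home.
- lever_pad (a point): Middle of the upper face of the 26 mm wide, 30 mm long pad that ends the lever, 64 mm from its hinge: press down here, 4 to 6 N moves it; over about 18 N may tip the lamp off. Lever up: 74 mm to +x of the socket's axis and 73 mm above the rim; lever down: 94 mm and 30 mm.
- stand: Lamp stand, fixed to the worktop: round dark foot of 120 mm, upright tube 30 mm wide, and a telescopic steel stem carrying a flat flange of 84 mm diameter with a 30 mm ball above it on a thin neck, all on one vertical axis. Origin: centre of the foot's underside; z up.
- tube_top (a point): Top of the stand's fixed tube, on its axis, 60 mm above the worktop. The stem is clamped in it at a height that differs each time and is not reported: the flange's upper face lies 75 to 105 mm above the worktop, the ball's centre 24 mm and its top 39 mm above that face. The stem does not give way.
- spoon: Bystander: deep steel spoon with a wooden handle, 170 mm long. Origin: under its middle.
- mug: Bystander: white mug, 80 mm wide, 92 mm high. Origin: centre of its underside.
- jar: Bystander: jar 68 mm wide, 110 mm high. Origin: centre of its underside.
- oil: Bystander: oil bottle 60 mm wide, 220 mm high. Origin: centre of its underside.
- bowl: Bystander: white bowl 130 mm wide, 50 mm high. Origin: centre of its underside.
- tin: Bystander: flat steel tin 90 x 60 x 32 mm. Origin: centre of its underside.

How it is judged (in metres and radians):
On the way, in this order (a step that is already met when the one before it is completed fails the run):
1. the socket is over the ball, upright, and pushed down on the stand with the lever still up (horizontal distance between lamp and stand below 0.004 m and angle between lamp's own z axis and vertical below 0.06 rad and contact force between lamp and stand above 9 N and value of joint lever below 0.3 rad), for 0.05 s.
2. the latch lever is pressed fully down (horizontal distance between lamp and stand below 0.004 m and angle between lamp's own z axis and vertical below 0.12 rad and value of joint lever above 0.69 rad), for 0.1 s.
At the end, for the whole second after the job is handed in: The lamp head rests on the stand with its socket's axis within 4 mm of the stand's, upright within 0.06 rad, its latch lever down (beyond 0.69 of 0.75 rad, possible only with the ball home), at rest and released (horizontal distance between lamp and stand below 0.004 m and angle between lamp's own z axis and vertical below 0.06 rad and value of joint lever above 0.69 rad and contact force between lamp and stand above 2 N and linear speed of lamp below 0.02 m/s); the robot touches nothing.
It fails at once if the stand is loaded through the lamp with more than 60 N (rammed, dropped or pressed too hard) (contact force between lamp and stand above 60 N).
It fails at once if one of the other kitchen things is shifted by more than 30 mm (distance of any of spoon, mug, jar, oil, bowl, tin from where it was at the start of the episode above 0.03 m).
It also fails if it takes over 64 s, if anything falls off the work surface, if the arm or the gripper's body presses on something with over 40 N, if the wrist force passes 120 N, or if a joint passes its speed limit or range.

## Robot

A 7-joint arm with a two-finger parallel gripper is mounted at the origin on the work surface. World frame = base frame: x ahead of the robot, y to its left, z up, the work surface at z = 0. Lengths are in mm, angles in degrees, forces in N, time in s.
With the tool pointing down it reaches from about 425 to 875 mm from the base axis. Payload 9.9 kg.
Tool frame: the origin (TCP) lies midway between the tips of the shut fingers; the grasp point (between the pads) lies 19 mm behind it; z points along the fingers, y is the line along which they close (so a half turn about z gives the same grasp; the last joint's range is limited). The gripper opens to 85 mm and grips with 20 to 120 N. Pads are 22 mm wide; open, the fingers measure 114 mm over their backs; the gripper's body (76 mm by 85 mm) begins 54 mm behind the grasp point. The pads swing forward as they close: fully open they stand 13 mm farther back than shut.
Start: joints at [60.459, 32.985, 1.427, 82.34, -0.859, 64.687, -3.237], TCP at [282.496, -613.046, 231.289] pointing down, gripper open.
Joint ranges: [-157.87, 157.87], [-19.46, 123.44], [-87.15, 90], [11.01, 140.99], [-62.26, 242.26], [9.8, 113.94], [-161.44, 161.44]. Speed limits (degrees/s): [127.2, 127.2, 172.46, 172.46, 180, 180, 180].

## Interface

Orientations are given as [roll, pitch, yaw] about the fixed x, y, z axes, in that order (R = Rz(yaw) Ry(pitch) Rx(roll)).
In Python, from station import arm, imaging gives the robot as it stands. The module is installed in compiled form; this text tells all that it offers.
- The arm moves only by the tool send_rows, never from a script. Its argument "plan" is a list of rows, each a list of 3 entries, a list of its own where there are three numbers: the opening, from 0 (shut) to 1 (fully open), then the shift along the tool's x, y, z normalised to -1 to 1, where 1 is 15 cm, then the turn, a rotation vector about the tool's x, y, z normalised to -1 to 1, where 1 is 45 degrees. In form: [[gripper, [x, y, z], [ax, ay, az]], ...]. A call has 1 to 8 rows; each row is the pose to reach, as a shift and turn from the pose commanded when the call began, along the tool's axes at that moment; what a row does not reach only later rows make up. A row lasts 1/8 s, in which the tool goes at most 62.5 mm and 10.7 degrees, less where a joint would pass 70% of its speed; a pose out of reach is approached as far as the arm can. A call with a number of a shift or a turn outside -1 to 1 is refused whole. A call with a gripper value outside its range is refused whole. The fingers move at their own pace and stop on an object; the grip force is fixed at half the most. Time passes only in rows, so rows that repeat a pose let the fingers close. It gives the time, the measured TCP pose, the force, the opening and the grip force at its end, in the units of the state.
- arm.sense(): the state, without advancing time (a new reading comes with each control period).
- imaging.grab_frame(name): name is "side" or "top"; returns a dict with "frame" (420x560x3 uint8, red, green, blue), "depth" (420x560 float32, mm along the optical axis (not along the pixel's ray), 0 where there is no reading), "fx", "fy", "cx", "cy" (pixels), "D" ([k1, k2, p1, p2, k3] as OpenCV has them; the pictures are not rectified), "pose" (4x4, takes a point from camera to world coordinates). Camera axes: x right, y down, z forward; pixel columns grow to the right and rows downward; lengths in mm; the calibration is good to about 2 mm. A picture is of the moment at which its call begins.
- arm.job_done(): hands the job in; it is judged then, once.
The state is a dict: "time_s": time; "joint_positions": joint angles; "joint_vel": joint speeds; "tau": joint torques, N m; "ee_pos": TCP position; "orientation": TCP orientation; "contact_force": force on the tool from outside, world axes, zero at the start; "torque": the same for the moment, N m; "gripper_width": opening from 0.0 (shut) to 1.0 (fully open); "gripper_force": force on a finger pad.
Only numpy, scipy, OpenCV 4.12 (cv2) and the standard library are available. Lean on these libraries where they do the work, as an engineer would, in place of code of your own. Each camera call takes 0.05 s, during which the arm holds its last target. There are 200 camera calls.

## Working session

There is one attempt and no reset: what is moved stays moved. The work goes in short steps, Python scripts to look and compute and a tool call to move; the robot and the scene stay as the last step left them, time stands still between calls to the robot, and variables do not carry over. Pictures are saved under pics/ and viewed, at most 10 in all, crops included, and the job is handed in when it is done.

Besides the shell and the picture viewer there is one more tool, called after ">>>" by a JSON object that holds its "api" and its "payload". send_rows: Moves the arm, as the interface text tells. Scaled input: -1 to 1 covers 15 cm each way for a shift and 45 degrees each way for a turn. Its arguments: {"type":"object","properties":{"plan":{"type":"array"}},"required":["plan"]}

```bash
mkdir -p pics; cat > h.py <<'E'
import numpy as np, cv2
from station import arm, imaging
def grab(n):
    f=imaging.grab_frame(n); return f
def K(f): return np.array([[f["fx"],0,f["cx"]],[0,f["fy"],f["cy"]],[0,0,1.]])
def cloud(f):
    h,w=f["depth"].shape
    u,v=np.meshgrid(np.arange(w),np.arange(h))
    p=cv2.undistortPoints(np.stack([u,v],-1).reshape(-1,1,2).astype(np.float64),K(f),np.array(f["D"],float)).reshape(h,w,2)
    d=f["depth"].astype(float)
    c=np.dstack([p[...,0]*d,p[...,1]*d,d])
    T=np.array(f["pose"]); W=c@T[:3,:3].T+T[:3,3]
    W[d<=0]=np.nan
    return W
E
python3 - <<'E'
from h import *
for n in ["side","top"]:
    f=grab(n); np.savez(f"{n}0.npz",**{k:np.array(v) for k,v in f.items()})
    cv2.imwrite(f"pics/{n}0.png",f["frame"][...,::-1]); print(n,np.round(f["pose"],3).tolist(),f["fx"],f["D"])
s=arm.sense(); print(s)
E
```

```text
side [[-0.778, -0.487, 0.397, -10.123], [-0.628, 0.606, -0.488, 717.11], [-0.003, -0.629, -0.777, 1222.155], [0.0, 0.0, 0.0, 1.0]] 493.61934714917055 [-0.17485463  0.          0.          0.          0.        ]
top [[-0.012, -0.984, 0.177, 358.836], [-1.0, 0.009, -0.017, 27.174], [0.015, -0.177, -0.984, 1327.288], [0.0, 0.0, 0.0, 1.0]] 490.0925810197133 [-0.12554879  0.          0.          0.          0.        ]
{'time_s': 0.1, 'joint_positions': array([60.45824168, 33.02782231,  1.42335268, 82.38040149, -0.85879939,
       64.68756148, -3.23776092]), 'joint_vel': array([ 0.02896965, -0.09903006,  0.06049169, -0.16527815,  0.08099782,
       -0.02344074,  0.01932124]), 'tau': array([ 7.26862228e-03, -7.67300034e+01,  2.25844614e+00, -2.86603081e+01,
        1.59202795e-02,  8.69697193e-03,  3.35805623e-05]), 'ee_pos': array([ 282.33027114, -612.67596973,  230.53653705]), 'orientation': array([-1.79914920e+02,  4.75619771e-03,  2.47422207e+01]), 'contact_force': array([ 0.50335107, -0.16849962,  0.00482646]), 'torque': array([ 0.03512627, -0.03514779,  0.0149362 ]), 'gripper_force': 0.0, 'gripper_width': 0.9945111410786179}
```

View pics/side0.png

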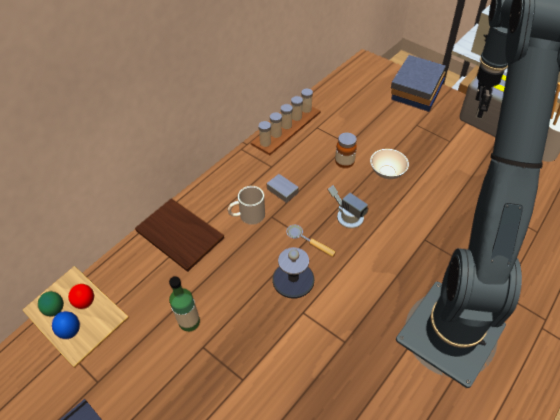

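View pics/top0.png

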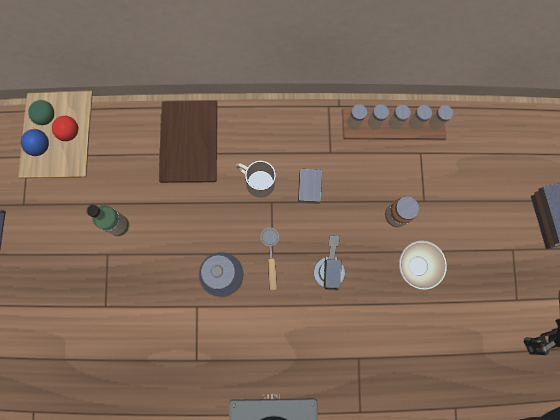

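The top view shows the lamp at about (332,272) with its lever pointing up-image (+x), and the stand at about (220,274) with its ball near (217,271). In the side view the lamp is at (352,210), the flange at (293,262) and the ball at (293,254).

```bash
cat > m.py <<'E'
from h import *
def load(n): return {k:v for k,v in np.load(n).items()}
if __name__=="__main__":
  for n,bl,bs in [("top",(305,225,362,300),(190,240,250,305)),("side",(322,178,376,232),(262,240,325,300))]:
    f=load(n+"0.npz"); W=cloud(f)
    for nm,b in [("lamp",bl),("stand",bs)]:
        P=W[b[1]:b[3],b[0]:b[2]].reshape(-1,3); P=P[~np.isnan(P[:,0])]
        print(n,nm,"table z",np.round(np.median(P[P[:,2]<8][:,2]),1))
        hist,e=np.histogram(P[:,2],bins=np.arange(4,160,4)); print({int(a):int(c) for a,c in zip(e,hist) if c})
        for lo,hi in ([(36,52),(60,78),(80,96)] if nm=="lamp" else [(6,20),(70,112),(112,150)]):
            Q=P[(P[:,2]>lo)&(P[:,2]<hi)]
            if len(Q)>5:
                r=cv2.minAreaRect(Q[:,:2].astype(np.float32)); print(lo,hi,len(Q),"med",np.round(np.median(Q,0),1),"min",np.round(Q.min(0),1),"max",np.round(Q.max(0),1),"rect",np.round(np.hstack([r[0],r[1],r[2]]),1))
E
python3 m.py
```

```text
top lamp table z -0.5
{4: 267, 8: 71, 12: 9, 16: 4, 20: 4, 24: 6, 28: 9, 32: 20, 36: 17, 40: 29, 44: 47, 48: 24, 52: 17, 56: 21, 60: 20, 64: 31, 68: 25, 72: 28, 76: 40, 80: 57, 84: 249, 88: 127, 92: 17}
36 52 117 med [ 456.2 -150.9   44.7] min [ 424.9 -184.4   36. ] max [ 505.4 -124.6   51.9] rect [ 465.6 -151.4   75.1   60.5    8.4]
60 78 125 med [ 516.1 -156.1   70.4] min [ 394.8 -173.2   60.2] max [ 533.7 -132.3   78. ] rect [ 464.6 -152.6   36.1  138.8   87.7]
80 96 450 med [ 435.  -153.2   87. ] min [ 397.2 -175.3   80.1] max [ 533.  -131.6   95.8] rect [ 465.2 -156.2   39.3  137.2   85.4]
top stand table z 0.1
{4: 234, 8: 303, 12: 237, 16: 35, 92: 3, 96: 24, 100: 317, 104: 387, 108: 42, 112: 1, 124: 1, 128: 13, 132: 23, 136: 38, 140: 38, 144: 8}
6 20 679 med [424.1 117.7  11.2] min [366.4  63.8   6. ] max [535.  220.1  18.4] rect [450.1 141.1 165.3 158.6   1.9]
70 112 773 med [441.8 136.1 104.3] min [402.5  96.   94. ] max [485.  178.8 111.3] rect [443.8 137.4  82.8  82.5  89.7]
112 150 122 med [442.1 137.4 138.6] min [422.1 123.6 112.1] max [457.7 160.1 146.5] rect [436.7 139.
[... 544 characters left out ...]
 398.3 -179.2   80. ] max [ 534.3 -133.7   95. ] rect [ 466.2 -159.4   45.   136.1   86.7]
side stand table z 3.0
{4: 709, 8: 214, 12: 470, 16: 274, 20: 57, 24: 23, 28: 11, 32: 7, 36: 7, 40: 7, 44: 4, 48: 1, 52: 4, 56: 7, 60: 4, 64: 2, 96: 3, 100: 36, 104: 270, 108: 238, 112: 22, 124: 1, 128: 8, 132: 13, 136: 26, 140: 24, 144: 21, 148: 4}
6 20 1173 med [436.9 142.4  13.5] min [339.1 -31.9   6. ] max [597.6 230.5  20. ] rect [468.2 105.3 185.7 204.   38.9]
70 112 547 med [439.1 140.1 107.6] min [403.7  91.   97.7] max [486.9 176.  112. ] rect [445.  134.1  81.5  84.5  77.9]
112 150 118 med [442.2 139.2 137.9] min [413.  111.5 112. ] max [473.6 176.4 149.4] rect [440.2 145.5  59.5  59.3   9.2]
```

```bash
python3 - <<'E'
from m import *
for n,bl,bs,dz in [("top",(305,225,362,300),(190,240,250,305),0),("side",(322,178,376,232),(262,240,325,300),3)]:
    f=load(n+"0.npz"); W=cloud(f)
    P=W[bl[1]:bl[3],bl[0]:bl[2]].reshape(-1,3); P=P[~np.isnan(P[:,0])]
    Q=P[(P[:,2]>80+dz)&(P[:,2]<94+dz)&(P[:,0]<480)]
    r=cv2.minAreaRect(Q[:,:2].astype(np.float32)); print(n,"boxtop",np.round(np.hstack([r[0],r[1],r[2]]),1),"z",np.median(Q[:,2]),"mean",Q.mean(0).round(1))
    L=P[(P[:,2]>50)&(P[:,0]>485)]; print("lever", L.mean(0).round(1),L.min(0).round(1),L.max(0).round(1))
    R=P[(P[:,2]>5+dz)&(P[:,2]<13+dz)&(P[:,0]<490)]
    (c,rad)=cv2.minEnclosingCircle(R[:,:2].astype(np.float32)); print("rim",np.round(c,1),round(rad,1),len(R))
    P=W[bs[1]:bs[3],bs[0]:bs[2]].reshape(-1,3); P=P[~np.isnan(P[:,0])]
    F=P[(P[:,2]>95)&(P[:,2]<113)]; c,rad=cv2.minEnclosingCircle(F[:,:2].astype(np.float32)); print("flange",np.round(c,1),round(rad,1),np.median(F[:,2]))
    B=P[(P[:,2]>122)]; A=np.c_[2*B,np.ones(len(B))]; s=np.linalg.lstsq(A,(B**2).sum(1),rcond=None)[0]; print("ball",s[:3].round(1),np.sqrt(s[3]+(s[:3]**2).sum()).round(1))
E
```

```text
top boxtop [ 434.5 -153.7   39.3   75.6   85.4] z 86.98986141107844 mean [ 435.  -153.2   86.9]
lever [ 517.7 -159.4   67.4] [ 494.8 -173.2   50.2] [ 533.7 -147.6   81.2]
rim [ 423.3 -161.6] 79.4 198
flange [442.8 137.8] 42.3 104.34410134748418
ball [442.8 137.4 131.2] 13.5
side boxtop [ 435.4 -156.4   42.7   73.7   86.2] z 89.16050742729453 mean [ 436.2 -153.8   89.2]
lever [ 517.4 -159.7   68.7] [ 492.8 -177.4   50.1] [ 535.6 -146.8   85.9]
rim [ 472.2 -194.9] 138.3 177
flange [445.4 132.8] 43.8 107.70512539862398
ball [445.3 134.5 134.9] 12.8
```

>>> {"api": "send_rows", "payload": {"plan": [[1,[0.3,-0.3,0],[0,0,0]],[1,[0.6,-0.6,0],[0,0,0]],[1,[0.9,-0.9,0],[0,0,0]],[1,[1,-1,0],[0,0,0]]]}}

```text
time_s: 0.6
ee_pos: [357.5, -410.1, 231.2]
orientation: [-179.9, -0.1, 25.0]
contact_force: [0.7, -0.9, 1.2]
gripper_width: 0.999
gripper_force: 0.0
```

>>> {"api": "send_rows", "payload": {"plan": [[1,[0.3,-0.3,0],[0,0,0]],[1,[0.6,-0.6,0],[0,0,0]],[1,[0.9,-0.9,0],[0,0,0]],[1,[1,-1,0],[0,0,0]]]}}

```text
time_s: 1.1
ee_pos: [430.5, -211.1, 231.3]
orientation: [-179.9, -0.0, 25.0]
contact_force: [0.7, -0.6, -0.5]
gripper_width: 1.004
gripper_force: 0.0
```

>>> {"api": "send_rows", "payload": {"plan": [[1,[0.2,-0.2,0],[0,0,0.2]],[1,[0.253,-0.329,0.2],[0,0,0.4]],[1,[0.253,-0.329,0.4],[0,0,0.649]],[1,[0.253,-0.329,0.5],[0,0,0.649]],[1,[0.253,-0.329,0.5],[0,0,0.649]],[1,[0.253,-0.329,0.5],[0,0,0.649]]]}}

```text
time_s: 1.85
ee_pos: [443.5, -154.5, 156.8]
orientation: [180.0, -0.0, -4.4]
contact_force: [0.8, -0.5, -0.0]
gripper_width: 1.002
gripper_force: 0.0
```

>>> {"api": "send_rows", "payload": {"plan": [[1,[0,0,0.2],[0,0,0]],[1,[0,0,0.4],[0,0,0]],[1,[0,0,0.55],[0,0,0]],[1,[0,0,0.65],[0,0,0]],[1,[0,0,0.667],[0,0,0]],[1,[0,0,0.667],[0,0,0]]]}}

```text
time_s: 2.6
ee_pos: [443.7, -154.5, 56.9]
orientation: [180.0, -0.1, -4.5]
contact_force: [-0.4, -0.2, 1.3]
gripper_width: 0.998
gripper_force: 0.0
```

```bash
python3 - <<'E'
from h import *
a=grab("side")["frame"][150:260,290:420]; b=grab("top")["frame"][220:320,270:400]
cv2.imwrite("pics/g1.png",np.hstack([cv2.resize(a,(400,340),interpolation=2),cv2.resize(b,(400,340),interpolation=2)])[...,::-1])
E
```

```text
(no output)
```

View pics/g1.png

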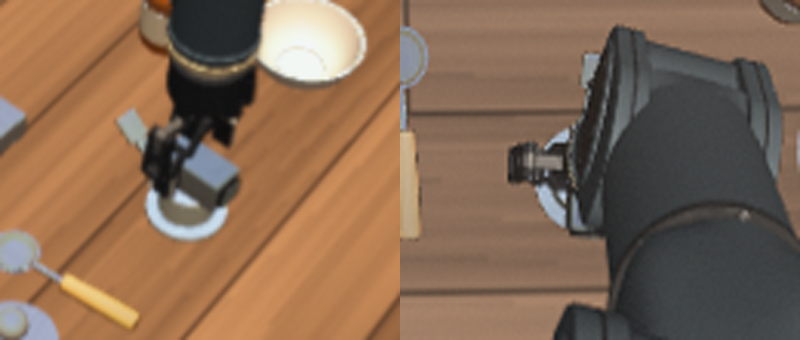

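The close-up shows the fingers straddling the grey box (left panel about (195,165)), clear of the lever at (130,125). Next: close and lift.

>>> {"api": "send_rows", "payload": {"plan": [[0,[0,0,0],[0,0,0]],[0,[0,0,0],[0,0,0]],[0,[0,0,0],[0,0,0]],[0,[0,0,0],[0,0,0]],[0,[0,0,0],[0,0,0]],[0,[0,0,0],[0,0,0]],[0,[0,0,0],[0,0,0]],[0,[0,0,0],[0,0,0]]]}}

```text
time_s: 3.7
ee_pos: [443.4, -154.5, 56.6]
orientation: [180.0, -0.0, -4.5]
contact_force: [-0.3, -1.4, 4.7]
gripper_width: 0.435
gripper_force: 60.0
```

>>> {"api": "send_rows", "payload": {"plan": [[0,[0,0,-0.1],[0,0,0]],[0,[0,0,-0.3],[0,0,0]],[0,[0,0,-0.6],[0,0,0]],[0,[0,0,-0.9],[0,0,0]],[0,[0,0,-1],[0,0,0]],[0,[0,0,-1],[0,0,0]]]}}

```text
time_s: 4.45
ee_pos: [443.2, -154.3, 206.7]
orientation: [180.0, -0.1, -4.5]
contact_force: [-0.0, 0.2, -5.9]
gripper_width: 0.437
gripper_force: 62.2
```

>>> {"api": "send_rows", "payload": {"plan": [[0,[0,-0.1,-0.17],[0,0,0]],[0,[-0.02,-0.4,-0.17],[0,0,0]],[0,[-0.05,-0.7,-0.17],[0,0,0]],[0,[-0.075,-0.968,-0.17],[0,0,0]],[0,[-0.075,-0.968,-0.17],[0,0,0]]]}}

```text
time_s: 5.08
ee_pos: [442.3, -5.4, 230.2]
orientation: [-179.9, 0.2, -4.1]
contact_force: [0.1, -1.3, -5.6]
gripper_width: 0.435
gripper_force: 62.6
```

>>> {"api": "send_rows", "payload": {"plan": [[0,[0,-0.3,0],[0,0,0]],[0,[-0.03,-0.6,0],[0,0,0]],[0,[-0.06,-0.85,0],[0,0,0]],[0,[-0.075,-0.968,0],[0,0,0]],[0,[-0.075,-0.968,0],[0,0,0]],[0,[-0.075,-0.968,0],[0,0,0]]]}}

```text
time_s: 5.82
ee_pos: [443.1, 135.5, 230.9]
orientation: [179.9, 0.1, -4.5]
contact_force: [0.7, -0.4, -5.0]
gripper_width: 0.434
gripper_force: 63.2
```

```bash
python3 - <<'E'
from h import *
o=[]
for n,(x,y) in [("side",(230,180)),("top",(155,215))]:
    f=grab(n); np.savez(f"{n}1.npz",**{k:np.array(v) for k,v in f.items()})
    o.append(cv2.resize(f["frame"][y:y+130,x:x+130],(400,400),interpolation=2))
cv2.imwrite("pics/p1.png",np.hstack(o)[...,::-1])
E
```

```text
(no output)
```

View pics/p1.png

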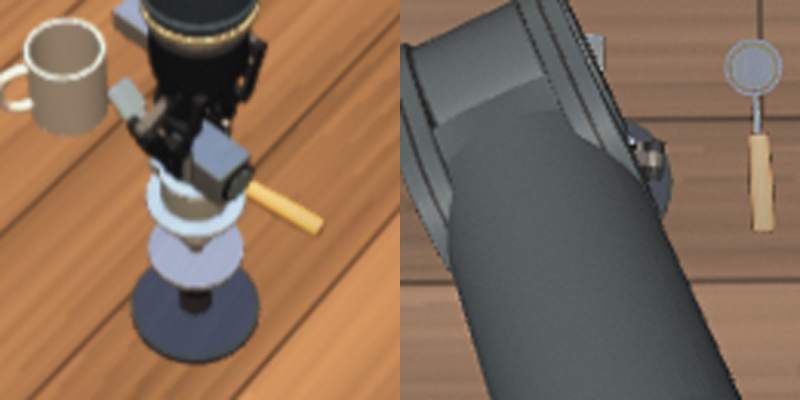

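Left panel: the rim at about (197,200) sits above the flange at (196,250), lined up to the eye. The top camera is blocked by the arm. I'll measure the offset of rim to flange in the side view alone.

```bash
cat > rel.py <<'E'
from m import *
from scipy.optimize import least_squares
def cast(f,uv,z):
    p=cv2.undistortPoints(np.array(uv,float).reshape(-1,1,2),K(f),f["D"].astype(float)).reshape(-1,2)
    T=f["pose"]; d=np.c_[p,np.ones(len(p))]@T[:3,:3].T; return T[:3,3]+d*((z-T[2,3])/d[:,2])[:,None]
def near(f,zlo,zhi,zp,c0,lab,rim):
    W=cloud(f); hsv=cv2.cvtColor(f["frame"],cv2.COLOR_RGB2HSV)
    m=(W[...,2]>zlo)&(W[...,2]<zhi)&(np.hypot(W[...,0]-c0[0],W[...,1]-c0[1])<52)&(hsv[...,2]>110)
    m=m.astype(np.uint8); n,l,s,_=cv2.connectedComponentsWithStats(m); m=(l==1+np.argmax(s[1:,4])).astype(np.uint8)
    v,u=np.nonzero(m); lo=[];le=[];ri=[]
    for r in np.unique(v): le.append((u[v==r].min()-.5,r)); ri.append((u[v==r].max()+.5,r))
    for c in np.unique(u): lo.append((c,v[u==c].max()+.5))
    lo=np.array(lo)
    X=cast(f,lo,zp)
    q=least_squares(lambda p:np.hypot(X[:,0]-p[0],X[:,1]-p[1])-42,c0,loss="soft_l1",f_scale=1)
    print(lab,"px",len(v),"u",u.min(),u.max(),"v",v.min(),v.max(),"mid u",(u.min()+u.max())/2,"near-arc centre",q.x.round(1),"rms",np.sqrt(np.median(q.fun**2)).round(2))
if __name__=="__main__":
    c=(443.5,136.5)
    f=load("side1.npz")
    near(f,165,190,174+3,c,"rim1",1)
    for t in (0,4): near(f,95,116,104+3-t,c,f"flange1 t{t}",0)
    near(load("side0.npz"),95,116,107,c,"flange0",0)
    f0=load("side0.npz"); near(f0,-1+3,16,3,(443,-154),"rim0",1)
    T=f["pose"]; print("axis px for (443.5,136.5) at z 177,107:",)
    R=T[:3,:3]
    for z in (177,107): print(cv2.projectPoints(np.array([[443.5,136.5,z]]),cv2.Rodrigues(R.T)[0],-R.T@T[:3,3],K(f),f["D"])[0].ravel().round(1))
    for g in (f,):
        print(arm.sense()["ee_pos"].round(1))
E
python3 rel.py
```

```text
rim1 px 251 u 277 309 v 237 257 mid u 293.0 near-arc centre [448.5 131.2] rms 0.54
flange1 t0 px 449 u 278 308 v 253 273 mid u 293.0 near-arc centre [444.  135.2] rms 0.45
flange1 t4 px 449 u 278 308 v 253 273 mid u 293.0 near-arc centre [445.5 133.3] rms 0.46
flange0 px 544 u 278 308 v 247 273 mid u 293.0 near-arc centre [444.9 135. ] rms 0.5
rim0 px 307 u 334 366 v 210 232 mid u 350.0 near-arc centre [ 436.2 -147.6] rms 2.55
axis px for (443.5,136.5) at z 177,107:
[293.3 245.8]
[293.1 260.8]
[443.3 135.5 231.3]
```

```bash
python3 - <<'E'
from m import *
f=load("side1.npz"); W=cloud(f)
for v in range(240,278): print(v,f["frame"][v,288].tolist(),f["frame"][v,293].tolist(),f["frame"][v,298].tolist(),W[v,293].round(0).tolist())
E
```

```text
240 [199, 220, 233] [79, 79, 77] [67, 62, 55] [431.0, 153.0, 231.0]
241 [203, 222, 234] [119, 129, 138] [67, 61, 54] [432.0, 152.0, 225.0]
242 [192, 207, 221] [174, 191, 207] [65, 60, 53] [432.0, 153.0, 222.0]
243 [162, 165, 165] [188, 200, 210] [66, 61, 53] [429.0, 156.0, 223.0]
244 [127, 119, 102] [168, 168, 159] [69, 63, 56] [429.0, 156.0, 219.0]
245 [115, 106, 86] [141, 132, 111] [91, 84, 70] [430.0, 155.0, 213.0]
246 [116, 106, 87] [124, 113, 93] [111, 102, 84] [428.0, 157.0, 213.0]
247 [115, 106, 86] [121, 111, 91] [116, 107, 87] [432.0, 153.0, 200.0]
248 [115, 106, 87] [120, 112, 90] [117, 107, 88] [431.0, 154.0, 198.0]
249 [115, 107, 90] [120, 110, 90] [117, 108, 88] [430.0, 154.0, 194.0]
250 [135, 136, 130] [120, 111, 92] [128, 123, 110] [430.0, 155.0, 191.0]
251 [177, 191, 204] [137, 135, 126] [167, 179, 189] [429.0, 156.0, 188.0]
252 [198, 217, 232] [178, 192, 204] [193, 212, 228] [429.0, 156.0, 185.0]
253 [201, 221, 234] [198, 218, 232] [198, 218, 232] [428.0, 157.0, 182.0]
254 [201, 221, 234] [198, 218, 233] [197, 216, 232] [425.0, 161.0, 184.0]
255 [187, 197, 206] [194,
[... 920 characters left out ...]
, 112.0]
268 [167, 176, 200] [168, 176, 201] [167, 176, 200] [430.0, 153.0, 104.0]
269 [167, 176, 200] [167, 175, 199] [168, 177, 201] [427.0, 158.0, 108.0]
270 [167, 175, 199] [166, 175, 199] [167, 176, 199] [425.0, 160.0, 107.0]
271 [164, 171, 193] [166, 175, 199] [163, 171, 194] [421.0, 165.0, 113.0]
272 [138, 137, 147] [162, 169, 193] [142, 144, 158] [422.0, 165.0, 107.0]
273 [91, 85, 83] [119, 119, 130] [111, 103, 103] [nan, nan, nan]
274 [54, 51, 54] [67, 60, 57] [66, 59, 59] [418.0, 168.0, 105.0]
275 [45, 45, 52] [30, 27, 24] [42, 41, 46] [435.0, 147.0, 57.0]
276 [47, 47, 54] [23, 21, 20] [42, 41, 47] [433.0, 149.0, 55.0]
277 [49, 49, 56] [35, 32, 31] [43, 42, 48] [438.0, 143.0, 37.0]
```

>>> {"api": "send_rows", "payload": {"plan": [[0,[-0.004,-0.008,0],[0,0,0]],[0,[-0.004,-0.008,0.05],[0,0,0]],[0,[-0.004,-0.008,0.1],[0,0,0]],[0,[-0.004,-0.008,0.15],[0,0,0]],[0,[-0.004,-0.008,0.18],[0,0,0]],[0,[-0.004,-0.008,0.2],[0,0,0]],[0,[-0.004,-0.008,0.2],[0,0,0]]]}}

```text
time_s: 6.8
ee_pos: [442.9, 138.2, 201.6]
orientation: [180.0, 0.0, -4.5]
contact_force: [0.3, 0.1, -5.5]
gripper_width: 0.437
gripper_force: 63.2
```

>>> {"api": "send_rows", "payload": {"plan": [[0,[0,0,0.015],[0,0,0]],[0,[0,0,0.03],[0,0,0]],[0,[0,0,0.045],[0,0,0]],[0,[0,0,0.06],[0,0,0]],[0,[0,0,0.06],[0,0,0]]]}}

```text
time_s: 7.42
ee_pos: [442.8, 138.1, 192.6]
orientation: [180.0, 0.0, -4.5]
contact_force: [0.3, -0.2, -6.6]
gripper_width: 0.432
gripper_force: 63.2
```

>>> {"api": "send_rows", "payload": {"plan": [[0,[0,0.008,0],[0,0,0]],[0,[0,0.008,0.015],[0,0,0]],[0,[0,0.008,0.03],[0,0,0]],[0,[0,0.008,0.04],[0,0,0]],[0,[0,0.008,0.05],[0,0,0]],[0,[0,0.008,0.05],[0,0,0]]]}}

```text
time_s: 8.18
ee_pos: [442.7, 137.0, 185.1]
orientation: [180.0, 0.0, -4.5]
contact_force: [0.4, -0.4, -6.0]
gripper_width: 0.435
gripper_force: 63.2
```

>>> {"api": "send_rows", "payload": {"plan": [[0,[0,0,0.013],[0,0,0]],[0,[0,0,0.027],[0,0,0]],[0,[0,0,0.04],[0,0,0]],[0,[0,0,0.04],[0,0,0]]]}}

```text
time_s: 8.68
ee_pos: [442.7, 136.9, 179.1]
orientation: [180.0, 0.0, -4.5]
contact_force: [-0.1, -0.4, -5.8]
gripper_width: 0.434
gripper_force: 63.2
```

>>> {"api": "send_rows", "payload": {"plan": [[0,[0,0,0.007],[0,0,0]],[0,[0,0,0.014],[0,0,0]],[0,[0,0,0.02],[0,0,0]],[0,[0,0,0.02],[0,0,0]]]}}

```text
time_s: 9.18
ee_pos: [442.9, 136.4, 176.3]
orientation: [180.0, -0.0, -4.5]
contact_force: [1.1, -4.3, -3.3]
gripper_width: 0.435
gripper_force: 63.7
```

>>> {"api": "send_rows", "payload": {"plan": [[0,[0,0,0.007],[0,0,0]],[0,[0,0,0.014],[0,0,0]],[0,[0,0,0.014],[0,0,0]]]}}

```text
time_s: 9.55
ee_pos: [443.1, 137.0, 174.0]
orientation: [-180.0, -0.0, -4.5]
contact_force: [2.3, -4.0, -6.4]
gripper_width: 0.433
gripper_force: 63.5
```

>>> {"api": "send_rows", "payload": {"plan": [[0,[0,0,0.007],[0,0,0]],[0,[0,0,0.014],[0,0,0]],[0,[0,0,0.014],[0,0,0]]]}}

```text
time_s: 9.93
ee_pos: [442.9, 137.2, 172.0]
orientation: [-180.0, -0.0, -4.5]
contact_force: [1.1, -2.6, -0.7]
gripper_width: 0.436
gripper_force: 64.0
```

>>> {"api": "send_rows", "payload": {"plan": [[0,[0.006,0.01,0],[0,0,0]],[0,[0.006,0.01,0.006],[0,0,0]],[0,[0.006,0.01,0.006],[0,0,0]]]}}

```text
time_s: 10.3
ee_pos: [443.6, 135.8, 171.1]
orientation: [-180.0, -0.0, -4.4]
contact_force: [0.3, 1.3, -2.5]
gripper_width: 0.437
gripper_force: 63.6
```

>>> {"api": "send_rows", "payload": {"plan": [[0,[0,0,0.007],[0,0,0]],[0,[0,0,0.013],[0,0,0]],[0,[0,0,0.013],[0,0,0]]]}}

```text
time_s: 10.68
ee_pos: [443.5, 135.5, 169.0]
orientation: [180.0, 0.0, -4.5]
contact_force: [0.7, 0.2, -4.1]
gripper_width: 0.435
gripper_force: 63.5
```

>>> {"api": "send_rows", "payload": {"plan": [[0,[0,0,0.007],[0,0,0]],[0,[0,0,0.013],[0,0,0]],[0,[0,0,0.013],[0,0,0]]]}}

```text
time_s: 11.05
ee_pos: [443.6, 135.4, 167.1]
orientation: [-180.0, 0.0, -4.5]
contact_force: [2.0, 1.1, -9.1]
gripper_width: 0.438
gripper_force: 63.2
```

>>> {"api": "send_rows", "payload": {"plan": [[0,[0,0,0.007],[0,0,0]],[0,[0,0,0.013],[0,0,0]],[0,[0,0,0.013],[0,0,0]]]}}

```text
time_s: 11.42
ee_pos: [443.5, 135.4, 165.1]
orientation: [180.0, 0.0, -4.5]
contact_force: [1.5, 1.8, -5.4]
gripper_width: 0.441
gripper_force: 63.5
```

>>> {"api": "send_rows", "payload": {"plan": [[0,[0,0,0.007],[0,0,0]],[0,[0,0,0.007],[0,0,0]]]}}

```text
time_s: 11.68
ee_pos: [443.5, 135.4, 164.0]
orientation: [180.0, 0.0, -4.5]
contact_force: [2.3, 0.3, -9.6]
gripper_width: 0.438
gripper_force: 62.9
```

>>> {"api": "send_rows", "payload": {"plan": [[0,[0,0,0.007],[0,0,0]],[0,[0,0,0.007],[0,0,0]]]}}

```text
time_s: 11.92
ee_pos: [443.5, 135.7, 162.9]
orientation: [-180.0, 0.0, -4.4]
contact_force: [2.2, 2.6, -15.0]
gripper_width: 0.434
gripper_force: 62.5
```

>>> {"api": "send_rows", "payload": {"plan": [[0,[0,0,0.007],[0,0,0]],[0,[0,0,0.007],[0,0,0]]]}}

```text
time_s: 12.18
ee_pos: [443.5, 135.7, 162.1]
orientation: [-180.0, 0.0, -4.4]
contact_force: [1.6, 3.4, -11.0]
gripper_width: 0.436
gripper_force: 63.0
```

>>> {"api": "send_rows", "payload": {"plan": [[0,[0,0,0.007],[0,0,0]],[0,[0,0,0.007],[0,0,0]]]}}

```text
time_s: 12.42
ee_pos: [443.6, 135.6, 161.2]
orientation: [-180.0, -0.0, -4.5]
contact_force: [0.3, 3.2, -6.9]
gripper_width: 0.439
gripper_force: 63.3
```

>>> {"api": "send_rows", "payload": {"plan": [[0,[0,0,0.005],[0,0,0]],[0,[0,0,0.005],[0,0,0]]]}}

```text
time_s: 12.68
ee_pos: [443.6, 135.5, 161.1]
orientation: [-180.0, -0.0, -4.5]
contact_force: [-2.9, 1.6, 6.3]
gripper_width: 0.435
gripper_force: 64.8
```

>>> {"api": "send_rows", "payload": {"plan": [[0,[0,0,0.004],[0,0,0]],[0,[0,0,0.004],[0,0,0]]]}}

```text
time_s: 12.92
ee_pos: [443.6, 135.5, 161.1]
orientation: [-180.0, -0.1, -4.5]
contact_force: [-4.8, 0.4, 13.9]
gripper_width: 0.432
gripper_force: 65.9
```

>>> {"api": "send_rows", "payload": {"plan": [[0,[0,0,0.002],[0,0,0]],[0,[0,0,0.002],[0,0,0]]]}}

```text
time_s: 13.18
ee_pos: [443.7, 135.5, 161.0]
orientation: [-180.0, -0.1, -4.5]
contact_force: [-5.5, -0.3, 18.7]
gripper_width: 0.434
gripper_force: 66.8
```

>>> {"api": "send_rows", "payload": {"plan": [[0,[0,0,-0.006],[0,0,0]],[1,[0,0,-0.006],[0,0,0]],[1,[0,0,-0.006],[0,0,0]],[1,[0,0,-0.006],[0,0,0]],[1,[0,0,-0.006],[0,0,0]],[1,[0,0,-0.006],[0,0,0]],[1,[0,0,-0.006],[0,0,0]]]}}

```text
time_s: 14.05
ee_pos: [443.6, 135.4, 160.3]
orientation: [180.0, 0.0, -4.5]
contact_force: [-0.5, 0.2, -1.0]
gripper_width: 0.998
gripper_force: 0.0
```

>>> {"api": "send_rows", "payload": {"plan": [[1,[0,0,-0.1],[0,0,0]],[1,[0,0,-0.3],[0,0,0]],[1,[0,0,-0.6],[0,0,0]],[0,[0,0,-0.6],[0,0,0]],[0,[0,0,-0.6],[0,0,0]],[0,[0,0,-0.6],[0,0,0]],[0,[0,0,-0.6],[0,0,0]],[0,[0,0,-0.6],[0,0,0]]]}}

```text
time_s: 15.05
ee_pos: [443.4, 135.4, 249.9]
orientation: [180.0, 0.0, -4.5]
contact_force: [-0.3, -0.5, -0.3]
gripper_width: 0.003
gripper_force: 0.0
```

```bash
python3 - <<'E'
from h import *
f=grab("side"); np.savez("side2.npz",**{k:np.array(v) for k,v in f.items()})
cv2.imwrite("pics/s2.png",cv2.resize(f["frame"][180:310,230:360],(600,600),interpolation=2)[...,::-1])
W=cloud(f); P=W[180:310,230:360].reshape(-1,3); P=P[~np.isnan(P[:,0])]
Q=P[(P[:,2]>120)&(P[:,2]<190)&(P[:,0]>500)&(P[:,0]<560)&(abs(P[:,1]-130)<30)]
print(len(Q),Q.mean(0).round(1),Q.min(0).round(1),Q.max(0).round(1)); print(arm.sense()["ee_pos"])
E
```

```text
140 [520.  128.7 174.6] [500.5 113.6 153.9] [537.8 140.4 189.6]
[443.47852043 135.37876885 250.02064378]
```

View pics/s2.png

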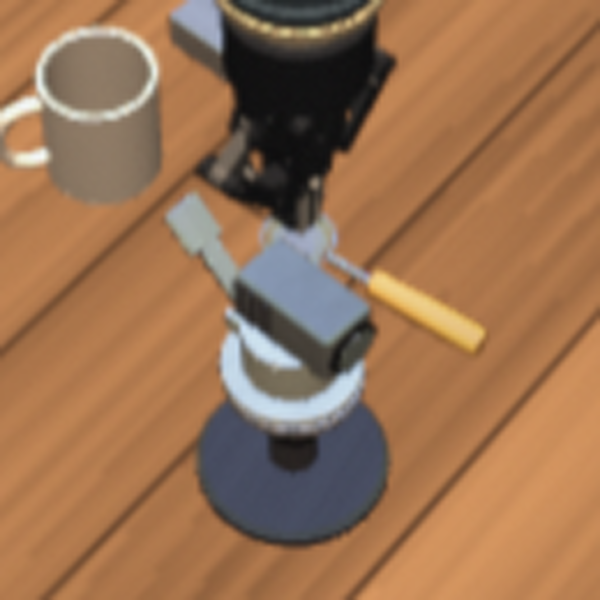

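The lamp sits flush on the flange with its lever up; the pad shows at crop (193,222), agreeing with the expected (517,130,177). Now I'll press it with shut fingers along the lever's arc.

>>> {"api": "send_rows", "payload": {"plan": [[0,[0.25,0,0],[0,0,0]],[0,[0.467,0,0],[0,0,0]],[0,[0.467,0,0.15],[0,0,0]],[0,[0.467,0,0.3],[0,0,0]],[0,[0.467,0,0.387],[0,0,0]],[0,[0.467,0,0.387],[0,0,0]],[0,[0.467,0,0.387],[0,0,0]]]}}

```text
time_s: 15.98
ee_pos: [513.8, 130.2, 193.0]
orientation: [-180.0, -0.1, -4.5]
contact_force: [0.1, 0.4, -0.0]
gripper_width: 0.002
gripper_force: 0.0
```

>>> {"api": "send_rows", "payload": {"plan": [[0,[0,0,0.025],[0,0,0]],[0,[0,0,0.05],[0,0,0]],[0,[0,0,0.065],[0,0,0]],[0,[0,0,0.08],[0,0,0]]]}}

```text
time_s: 16.48
ee_pos: [513.4, 130.0, 180.2]
orientation: [-180.0, 0.0, -4.5]
contact_force: [-1.2, -0.4, -0.4]
gripper_width: -0.001
gripper_force: 0.0
```

>>> {"api": "send_rows", "payload": {"plan": [[0,[0.005,0,0.012],[0,0,0]],[0,[0.012,0,0.025],[0,0,0]],[0,[0.022,0,0.037],[0,0,0]],[0,[0.033,0,0.05],[0,0,0]]]}}

```text
time_s: 16.98
ee_pos: [518.6, 129.6, 172.9]
orientation: [-180.0, -0.0, -4.5]
contact_force: [-0.8, 0.2, 3.9]
gripper_width: 0.0
gripper_force: 1.6
```

>>> {"api": "send_rows", "payload": {"plan": [[0,[0.01,0,0.012],[0,0,0]],[0,[0.02,0,0.025],[0,0,0]],[0,[0.03,0,0.037],[0,0,0]],[0,[0.038,0,0.05],[0,0,0]]]}}

```text
time_s: 17.48
ee_pos: [524.1, 129.1, 165.2]
orientation: [-180.0, -0.0, -4.5]
contact_force: [-0.8, -0.5, 4.3]
gripper_width: -0.001
gripper_force: 1.6
```

>>> {"api": "send_rows", "payload": {"plan": [[0,[0.012,0,0.015],[0,0,0]],[0,[0.022,0,0.033],[0,0,0]],[0,[0.032,0,0.05],[0,0,0]],[0,[0.04,0,0.067],[0,0,0]],[0,[0.047,0,0.083],[0,0,0]],[0,[0.054,0,0.1],[0,0,0]],[0,[0.06,0,0.117],[0,0,0]],[0,[0.063,0,0.133],[0,0,0]]]}}

```text
time_s: 18.48
ee_pos: [533.6, 128.4, 145.2]
orientation: [-180.0, -0.0, -4.5]
contact_force: [-2.9, -0.5, 2.6]
gripper_width: -0.002
gripper_force: 1.5
```

>>> {"api": "send_rows", "payload": {"plan": [[0,[0.003,0,0.013],[0,0,0]],[0,[0.005,0,0.027],[0,0,0]],[0,[0.007,0,0.04],[0,0,0]]]}}

```text
time_s: 18.85
ee_pos: [534.7, 128.3, 139.3]
orientation: [-180.0, -0.0, -4.5]
contact_force: [-2.3, -0.3, 3.2]
gripper_width: 0.004
gripper_force: 1.5
```

>>> {"api": "send_rows", "payload": {"plan": [[0,[0.001,0,0.008],[0,0,0]],[0,[0.002,0,0.016],[0,0,0]],[0,[0.002,0,0.02],[0,0,0]]]}}

```text
time_s: 19.23
ee_pos: [535.0, 128.3, 136.4]
orientation: [-180.0, -0.0, -4.5]
contact_force: [-1.7, -0.1, 3.1]
gripper_width: -0.004
gripper_force: 1.5
```

>>> {"api": "send_rows", "payload": {"plan": [[0,[0,0,0.006],[0,0,0]],[0,[0,0,0.01],[0,0,0]]]}}

```text
time_s: 19.48
ee_pos: [535.0, 128.3, 134.9]
orientation: [-180.0, -0.0, -4.5]
contact_force: [-0.8, -1.0, 2.6]
gripper_width: 0.001
gripper_force: 1.6
```

>>> {"api": "send_rows", "payload": {"plan": [[0,[0,0,0.005],[0,0,0]],[0,[0,0,0.005],[0,0,0]]]}}

```text
time_s: 19.73
ee_pos: [535.2, 128.3, 134.3]
orientation: [-180.0, -0.0, -4.5]
contact_force: [-0.9, -0.2, 5.8]
gripper_width: -0.0
gripper_force: 2.5
```

>>> {"api": "send_rows", "payload": {"plan": [[0,[0,0,0.004],[0,0,0]],[0,[0,0,0.004],[0,0,0]]]}}

```text
time_s: 19.98
ee_pos: [535.3, 128.3, 134.0]
orientation: [-180.0, -0.1, -4.5]
contact_force: [-1.7, -1.2, 8.3]
gripper_width: -0.003
gripper_force: 3.9
```

>>> {"api": "send_rows", "payload": {"plan": [[0,[0,0,0.002],[0,0,0]],[0,[0,0,0.002],[0,0,0]]]}}

```text
time_s: 20.23
ee_pos: [535.3, 128.3, 133.9]
orientation: [-180.0, -0.1, -4.5]
contact_force: [-1.8, -0.8, 9.9]
gripper_width: -0.001
gripper_force: 4.9
```

Hard stop reached at the expected height (134). I'll lift off, retreat and check.

>>> {"api": "send_rows", "payload": {"plan": [[0,[0,0,-0.05],[0,0,0]],[0,[0,0,-0.25],[0,0,0]],[0,[0,0,-0.6],[0,0,0]],[0,[0,0,-0.9],[0,0,0]],[0,[0.3,0,-0.9],[0,0,0]],[0,[0.6,0,-0.9],[0,0,0]],[0,[0.6,0,-0.9],[0,0,0]],[0,[0.6,0,-0.9],[0,0,0]]]}}

```text
time_s: 21.22
ee_pos: [623.9, 121.4, 267.8]
orientation: [180.0, 0.1, -4.5]
contact_force: [-0.5, -0.2, 0.7]
gripper_width: 0.0
gripper_force: 0.0
```

```bash
python3 - <<'E'
from h import *
f=grab("side"); t=grab("top")
cv2.imwrite("pics/s3.png",np.hstack([cv2.resize(f["frame"][180:310,230:360],(400,400),interpolation=2),cv2.resize(t["frame"][215:345,155:285],(400,400),interpolation=2)])[...,::-1])
W=cloud(f); P=W[180:310,230:360].reshape(-1,3); P=P[~np.isnan(P[:,0])]
Q=P[(P[:,2]>110)&(P[:,2]<190)&(P[:,0]>520)&(P[:,0]<560)&(abs(P[:,1]-130)<25)]
print(len(Q),np.median(Q,0).round(1)); Q=P[(P[:,2]>186)&(P[:,2]<205)&(P[:,0]<475)];print("box",len(Q),Q.mean(0).round(1))
E
```

```text
98 [538.1 127.7 137.1]
box 398 [436.2 137.2 194.7]
```

View pics/s3.png

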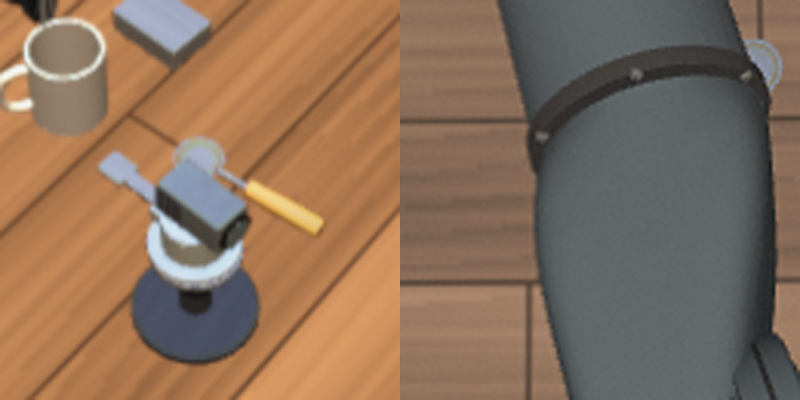

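The side view shows the lamp upright and flush on the flange. The lever is level, with its pad at crop (118,168), z about 134 after the camera's 3 mm offset, and the gripper is clear.

```bash
python3 -c "
from station import arm
print(arm.job_done())"
```

```text
the job is handed in; nothing more can be done
None
```

The lamp head is on the stand and I handed the job in at about 21 s. The rim stopped hard on the flange at about 104 mm, the lever is pressed to its stop, and the gripper is clear. Sensed pushes stayed under about 25 N, and the judge returned no verdict.

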